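Lay out a clock's wheel train in order of size

TASK

Lay out the four brass clock wheels on the row of cork squares in order of size, one wheel to a square: the largest on the square next to the red block, then each smaller one in turn, the smallest at the far end. Centre each wheel on its square, lying flat with its arbor pointing up, and let go of it.

Things in the scene. Friction and masses are not known exactly. Their poses are not given: they have to be found in the camera images.
- wheel_72: Largest brass clock wheel: a toothed, five-spoked gear 72 mm in outer diameter and 4 mm thick, lying flat and loose on the bench, with a bare steel arbor 12 mm in diameter standing up from its centre (from 4 to 40 mm above the underside; a 4 mm wide pivot pin on top ends at 46 mm). Weight about 120 g, with variation. Lift it by the arbor. Origin: centre of the underside; z points up along the arbor. Its yaw is of no account.
- wheel_60: Second largest brass clock wheel: a toothed, five-spoked gear 60 mm in outer diameter and 4 mm thick, lying flat and loose on the bench, with a bare steel arbor 12 mm in diameter standing up from its centre (from 4 to 40 mm above the underside; a 4 mm wide pivot pin on top ends at 46 mm). Weight about 90 g, with variation. Lift it by the arbor. Origin: centre of the underside; z points up along the arbor. Its yaw is of no account.
- wheel_48: Third largest brass clock wheel: a toothed, five-spoked gear 48 mm in outer diameter and 4 mm thick, lying flat and loose on the bench, with a bare steel arbor 12 mm in diameter standing up from its centre (from 4 to 40 mm above the underside; a 4 mm wide pivot pin on top ends at 46 mm). Weight about 70 g, with variation. Lift it by the arbor. Origin: centre of the underside; z points up along the arbor. Its yaw is of no account.
- wheel_36: Smallest brass clock wheel: a toothed, five-spoked gear 36 mm in outer diameter and 4 mm thick, lying flat and loose on the bench, with a bare steel arbor 12 mm in diameter standing up from its centre (from 4 to 40 mm above the underside; a 4 mm wide pivot pin on top ends at 46 mm). Weight about 50 g, with variation. Lift it by the arbor. Origin: centre of the underside; z points up along the arbor. Its yaw is of no account.
- pad_a: Cork square, 74 x 74 mm, 3 mm thick, with a thin black circle (26 mm) around its centre: one of four alike, fixed 80 mm apart in a straight row along a dark wooden board (90 x 400 mm, 10 mm high). Origin: centre of the underside, on top of the board, 10 mm above the bench; the cork's top is 3 mm above the origin. Its y axis runs along the row; the squares stand in the order a, b, c, d from +y to -y.
- pad_b: Cork square, 74 x 74 mm, 3 mm thick, with a thin black circle (26 mm) around its centre: one of four alike, fixed 80 mm apart in a straight row along a dark wooden board (90 x 400 mm, 10 mm high). Origin: centre of the underside, on top of the board, 10 mm above the bench; the cork's top is 3 mm above the origin. Its y axis runs along the row; the squares stand in the order a, b, c, d from +y to -y.
- pad_c: Cork square, 74 x 74 mm, 3 mm thick, with a thin black circle (26 mm) around its centre: one of four alike, fixed 80 mm apart in a straight row along a dark wooden board (90 x 400 mm, 10 mm high). Origin: centre of the underside, on top of the board, 10 mm above the bench; the cork's top is 3 mm above the origin. Its y axis runs along the row; the squares stand in the order a, b, c, d from +y to -y.
- pad_d: Cork square, 74 x 74 mm, 3 mm thick, with a thin black circle (26 mm) around its centre: one of four alike, fixed 80 mm apart in a straight row along a dark wooden board (90 x 400 mm, 10 mm high). Origin: centre of the underside, on top of the board, 10 mm above the bench; the cork's top is 3 mm above the origin. Its y axis runs along the row; the squares stand in the order a, b, c, d from +y to -y.
- red_block: Red plastic block, 80 x 16 mm, 16 mm high, fixed across one end of the same board (a grey block of the same size is at the other end). It may be beside pad_a or beside pad_d, its centre 66 mm beyond that square's centre. Origin: centre of its underside, on top of the board.
Things that resemble listed ones, but are neither listed nor needed, are in the scene too. Leave any black or turquoise look-alike of the wheel_48 alone. Leave any purple look-alike of the wheel_60 alone.

How it is judged:
At the end, for the whole second after the job is handed in: Each wheel lies flat on its own cork square, its centre within 12 mm of the square's centre (level), underside on the cork (within about 4 mm), arbor up within 0.1 rad, released and at rest; counted from the square beside the red block the wheels are 72, 60, 48 and 36 mm (((horizontal distance between red_block and pad_a below 0.1 m and horizontal distance between wheel_72 and pad_a below 0.012 m and z of wheel_72 in the frame of pad_a between -0.001 and 0.008 m and horizontal distance between wheel_60 and pad_b below 0.012 m and z of wheel_60 in the frame of pad_b between -0.001 and 0.008 m and horizontal distance between wheel_48 and pad_c below 0.012 m and z of wheel_48 in the frame of pad_c between -0.001 and 0.008 m and horizontal distance between wheel_36 and pad_d below 0.012 m and z of wheel_36 in the frame of pad_d between -0.001 and 0.008 m) or (horizontal distance between red_block and pad_d below 0.1 m and horizontal distance between wheel_72 and pad_d below 0.012 m and z of wheel_72 in the frame of pad_d between -0.001 and 0.008 m and horizontal distance between wheel_60 and pad_c below 0.012 m and z of wheel_60 in the frame of pad_c between -0.001 and 0.008 m and horizontal distance between wheel_48 and pad_b below 0.012 m and z of wheel_48 in the frame of pad_b between -0.001 and 0.008 m and horizontal distance between wheel_36 and pad_a below 0.012 m and z of wheel_36 in the frame of pad_a between -0.001 and 0.008 m)) and angle between each of wheel_72, wheel_60, wheel_48, wheel_36's own z axis and vertical below 0.1 rad and linear speed of each of wheel_72, wheel_60, wheel_48, wheel_36 below 0.02 m/s and angular speed of each of wheel_72, wheel_60, wheel_48, wheel_36 below 0.2 rad/s); the robot touches nothing.
It also fails if it takes over 99 s, if anything falls off the work surface, if the arm or the gripper's body presses on something with over 40 N, if the wrist force passes 120 N, or if a joint passes its speed limit or range.

ROBOT

A 7-joint arm with a two-finger parallel gripper is mounted at the origin on the work surface. World frame = base frame: x ahead of the robot, y to its left, z up, the work surface at z = 0. Lengths are in m, angles in rad, forces in N, time in s.
With the tool pointing down it reaches from about 0.425 to 0.875 m from the base axis. Payload 4.7 kg.
Tool frame: the origin (TCP) lies at the very end of the fingers, on their centre line; the grasp point (between the pads) lies 19 mm behind it; z points along the fingers, y is the direction in which the jaws open and shut (so a half turn about z gives the same grasp; the last joint's range is limited). The gripper opens to 87 mm and grips with 3 to 60 N. Pads are 19 mm wide; open, the fingers measure 117 mm over their backs; the gripper's body (75 mm by 190 mm) begins 51 mm behind the grasp point.
Start: joints at [-1.288, 0.321, -0.07, 1.45, 0.023, 1.371, -0.057], TCP at [0.173, 0.627, 0.223] pointing down, gripper open.
Joint ranges: [-2.86, 2.86], [-0.3, 2.09], [-1.38, 1.24], [0.06, 2.45], [-1.56, 4.7], [0.09, 2.05], [-2.69, 2.69]. Speed limits (rad/s): [2.57, 2.57, 3.14, 3.14, 3.14, 3.14, 3.14].

INTERFACE

Orientations are given as a unit quaternion [x, y, z, w].
In Python, from plant import sensors, optics, hand_in gives the robot as it stands. The module is installed in compiled form; this text tells all that it offers.
- The arm moves only by the tool play_rows, never from a script. Its argument "motion" is a list of rows, each a list of 3 entries, a list of its own where there are three numbers: the finger opening in mm, from 0 to 87, then the shift along the tool's x, y, z in mm, then the turn about the tool's z in degrees. A call has exactly 5 rows; each row shifts and turns the commanded pose from where the row before left it, along the tool's axes as they then stand; what a row does not reach is not made up. A row lasts 1/8 s, in which the tool goes at most 62.5 mm and 10.7 degrees, less where a joint would pass 70% of its speed; a pose out of reach is approached as far as the arm can. A call is refused whole if a number of a shift passes 62.5 or a number of a turn 10.7, either way. A call with a gripper value outside its range is refused whole. The fingers move at their own pace and stop on an object; the grip force is fixed at half the most. Time passes only in rows, so rows that do not move let the fingers close, or fill a call up. It gives the time, the measured TCP pose, the force and the opening at its end, in the units of the state.
- sensors.get_obs(): the state, without advancing time (a new reading comes with each control period).
- optics.get_image(name): name is "side" or "top"; returns the picture (480x640x3 uint8, red, green, blue); there is no depth.
- optics.calibration(name): a dict with "intrinsics" (3x3 intrinsics, pixels), "D" ([k1, k2, p1, p2, k3] as OpenCV has them; the pictures are not rectified), "view" (4x4, takes a point from world to camera coordinates). Camera axes: x right, y down, z forward; pixel columns grow to the right and rows downward; lengths in m; the calibration is good to about 2 mm. A picture is of the moment at which its call begins. calibration takes no time and is no camera call.
- hand_in(): hands the job in, once; it reports no verdict.
The state is a dict: "clock": time; "q": joint angles; "joint_vel": joint speeds; "joint_torque": joint torques, N m; "tcp_pos": TCP position; "orientation": TCP orientation; "ft_force": force on the tool from outside, world axes, zero at the start; "torque": the same for the moment, N m; "gripper_width": finger opening in m.
Only numpy, scipy, OpenCV 4.12 (cv2) and the standard library are available. Lean on these libraries where they do the work, as an engineer would, in place of code of your own. Each camera call takes 0.05 s, during which the arm holds its last target. There are 200 camera calls.

## Working session

There is one attempt and no reset: what is moved stays moved. The work goes in short steps, Python scripts to look and compute and a tool call to move; the robot and the scene stay as the last step left them, time stands still between calls to the robot, and variables do not carry over. Pictures are saved under pics/ and viewed, on a budget of 14 in all, crops included, one or two more only if the job needs it, and the job is handed in when it is done.

Besides the shell and the picture viewer there is one more tool, called by a JSON object that holds its "method" and its "body". play_rows: Moves the arm, as the interface text tells. Its arguments: {"type":"object","properties":{"motion":{"type":"array"}},"required":["motion"]}

```bash
mkdir -p pics; cat > h.py <<'E'
import numpy as np, cv2
from plant import sensors, optics
def ray(name,u,v):
    c=optics.calibration(name);K=np.array(c["intrinsics"]);T=np.array(c["view"])
    p=cv2.undistortPoints(np.array([[[u,v]]],float),K,np.array(c["D"]))[0,0]
    R=T[:3,:3];return -R.T@T[:3,3], R.T@np.array([p[0],p[1],1])
def onz(name,u,v,z):
    o,d=ray(name,u,v);return o+d*(z-o[2])/d[2]
def proj(name,P):
    c=optics.calibration(name);T=np.array(c["view"])
    return cv2.projectPoints(np.array(P,float).reshape(-1,3),cv2.Rodrigues(T[:3,:3])[0],T[:3,3],np.array(c["intrinsics"]),np.array(c["D"]))[0][:,0]
def save(name,fn):
    im=optics.get_image(name);cv2.imwrite("pics/"+fn,im[:,:,::-1]);return im
E
python3 - <<'E'
from h import *
for n in("top","side"):
    save(n,n+"0.png");c=optics.calibration(n);T=np.array(c["view"]);print(n,-T[:3,:3].T@T[:3,3],T[2,:3])
print(sensors.get_obs())
E
```

```text
top [0.41382228 0.00127541 0.86922202] [ 0.19520558 -0.01144243 -0.9806956 ]
side [0.38998363 0.89884242 0.55143118] [ 0.19177311 -0.86124961 -0.47060831]
{'clock': 0.1, 'q': array([-1.28791627,  0.32176358, -0.07008999,  1.45157774,  0.02262915,
        1.37078306, -0.05690722]), 'joint_vel': array([-0.00063206, -0.00159667, -0.00013499, -0.00308119, -0.00064   ,
       -0.00032782,  0.00214011]), 'joint_torque': array([ 6.52625022e-05, -4.92569017e+01, -4.05430505e-01, -3.13403428e+01,
       -6.40499010e-02,  3.93344311e-02,  6.87605211e-05]), 'tcp_pos': array([0.17253162, 0.62616363, 0.22154896]), 'orientation': array([ 1.33969960e-01,  9.90985009e-01, -8.70577269e-04, -5.69834720e-05]), 'ft_force': array([-0.21391228,  0.32065655,  0.38284765]), 'torque': array([-0.0603295 , -0.00598644,  0.02025311]), 'gripper_width': 0.08721566106472912}
```

View pics/top0.png

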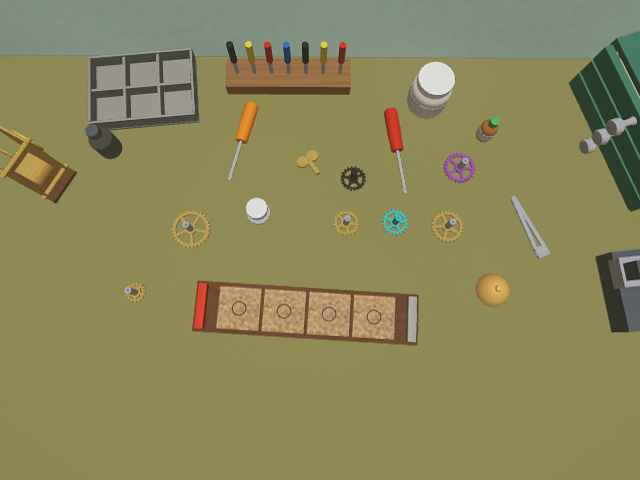

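View pics/side0.png

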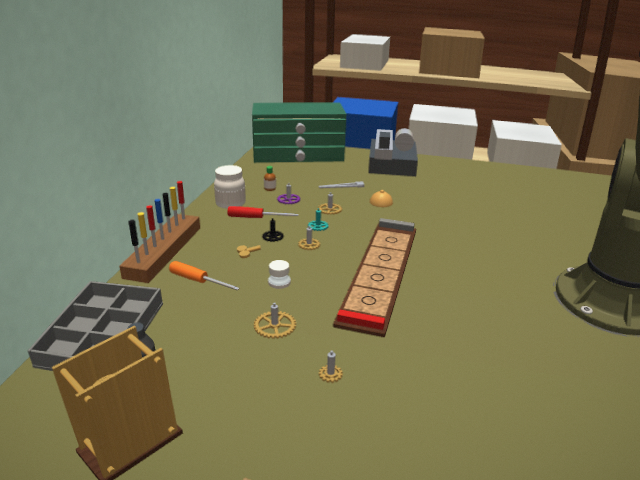

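Seen in the top view: brass wheels at (190,229) for 72, (447,226) for 60, (346,222) for 48 and (135,292) for 36. Look-alikes to leave: turquoise (395,222), black (353,178), purple (460,168). Other brass-coloured things: wing key (308,162), dome (493,290). The red block is at (200,305), at the left (+y) end. Next I measure.

```bash
python3 - <<'E'
from h import *
im=cv2.imread("pics/top0.png");hsv=cv2.cvtColor(im,cv2.COLOR_BGR2HSV)
for n,(u,v) in dict(w72=(190,229),w60=(447,226),w48=(346,222),w36=(135,292)).items():
    print(n,"hsv rim sample",end=" ")
    r=26;c=hsv[v-r:v+r,u-r:u+r];m=((c[...,0]>12)&(c[...,0]<24)&(c[...,1]>110)&(c[...,2]>125)).astype(np.uint8)
    ys,xs=np.nonzero(m);P=np.array([onz("top",x+u-r,y+v-r,.004)[:2] for x,y in zip(xs,ys)])
    (cx,cy),R=cv2.minEnclosingCircle(P.astype(np.float32)*1000)
    print(len(P),"centre",round(cx),round(cy),"diam",round(2*R,1))
c=hsv[280:350,190:425]
m=((c[...,0]>8)&(c[...,0]<22)&(c[...,2]>115)&(c[...,1]<170)).astype(np.uint8)
m=cv2.morphologyEx(m,cv2.MORPH_OPEN,np.ones((3,3)))
cs,_=cv2.findContours(m,cv2.RETR_EXTERNAL,cv2.CHAIN_APPROX_NONE)
for k in sorted([k for k in cs if cv2.contourArea(k)>800],key=lambda k:k[0,0,0]):
    W=np.array([onz("top",p[0]+190,p[1]+280,.013)[:2]*1000 for p in k[:,0]],np.float32)
    print("pad",cv2.minAreaRect(W))
for u,v in((239,309),(284,311.5),(329,314),(374,317)):print("circle",(onz("top",u,v,.013)*1000).round())
a=im[190:340,110:270];b=im[150:260,330:490]
f=lambda x:cv2.resize(x,None,fx=2.5,fy=2.5,interpolation=cv2.INTER_CUBIC)
cv2.imwrite("pics/crop1.png",np.hstack([f(a),cv2.copyMakeBorder(f(b),0,100,0,0,0)]))
E
```

```text
w72 hsv rim sample 607 centre 610 228 diam 72.6
w60 hsv rim sample 455 centre 615 -249 diam 61.0
w48 hsv rim sample 309 centre 622 -59 diam 48.8
w36 hsv rim sample 202 centre 493 322 diam 37.0
pad ((463.98016357421875, 133.1487274169922), (75.68445587158203, 77.01997375488281), 86.27778625488281)
pad ((458.8839111328125, 53.87014389038086), (76.60272979736328, 77.002685546875), 86.27011108398438)
pad ((453.75030517578125, -26.32251739501953), (75.59649658203125, 76.94751739501953), 86.30226135253906)
pad ((448.3243103027344, -106.08837890625), (75.63616180419922, 76.53670501708984), 86.2555160522461)
circle [462. 132.  13.]
circle [457.  53.  13.]
circle [453. -27.  13.]
circle [ 447. -107.   13.]
```

View pics/crop1.png

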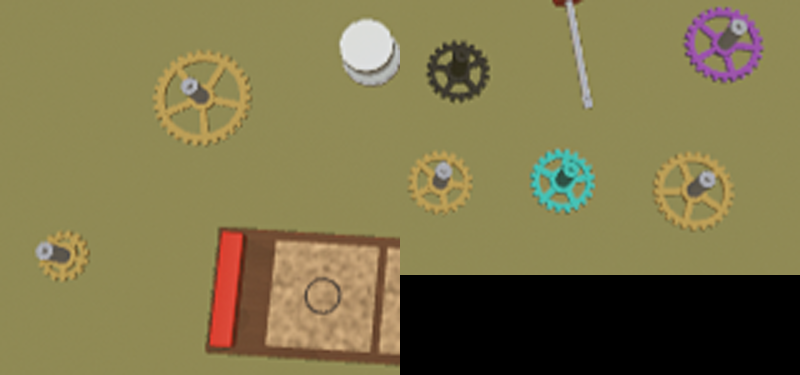

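The close crop agrees with the choice: measured diameters are 72.6, 61.0, 48.8 and 37.0, and all four are brass. Red is beside pad_a, so 72→a (464,133), 60→b (458,54), 48→c (453,-26), 36→d (448,-106). First I turn the tool square to the world, giving tool x = -X, y = +Y, z = -Z.

{"method": "play_rows", "body": {"motion": [[40, [0, 0, 0], -7.7], [40, [0, 0, 0], -7.7], [40, [-40, -38, 0], 0], [40, [-40, -38, 0], 0], [40, [-40, -38, 0], 0]]}}

```text
clock: 0.72
tcp_pos: [0.2936, 0.5112, 0.2221]
orientation: [-0.0, 1.0, -0.0, -0.0]
ft_force: [1.3, 0.5, 0.5]
gripper_width: 0.0453
```

{"method": "play_rows", "body": {"motion": [[40, [-40, -38, 20], 0], [40, [-40, -38, 20], 0], [40, [-40, -38, 20], 0], [40, [-40, -38, 20], 0], [40, [-40, -38, 20], 0]]}}

```text
clock: 1.35
tcp_pos: [0.4935, 0.3213, 0.1217]
orientation: [-0.0, 1.0, 0.0, -0.0]
ft_force: [0.8, 0.7, -0.4]
gripper_width: 0.0401
```

```bash
python3 - <<'E'
from h import *
save("side","s1.png");print(sensors.get_obs()["tcp_pos"],sensors.get_obs()["ft_force"])
E
```

```text
[0.49892687 0.3116554  0.11886656] [ 2.8310707  -6.07116373 -0.62878941]
```

View pics/s1.png

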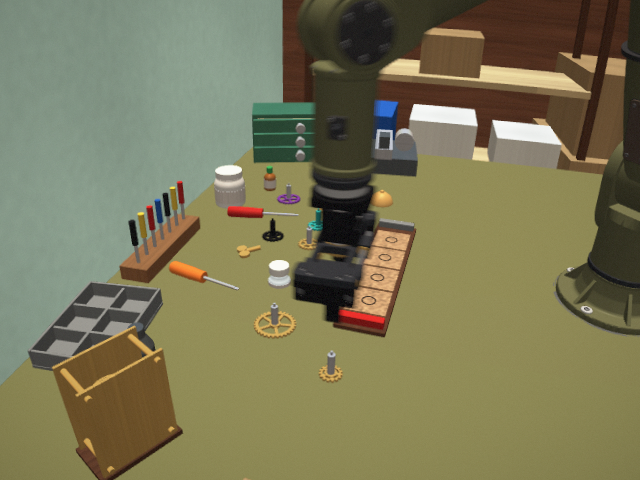

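The arm is near the 36 wheel (331,372) and overshot a little on stopping. From here I'll put a still row before each reading, then check and descend.

{"method": "play_rows", "body": {"motion": [[40, [0, 0, 30], 0], [40, [0, 0, 20], 0], [40, [0, 0, 5], 0], [40, [0, 0, 0], 0], [40, [0, 0, 0], 0]]}}

```text
clock: 2.02
tcp_pos: [0.4932, 0.3232, 0.0686]
orientation: [-0.0, 1.0, 0.001, 0.001]
ft_force: [0.4, 0.0, 0.3]
gripper_width: 0.04
```

```bash
python3 - <<'E'
from h import *
im=save("side","s2.png");p=sensors.get_obs()["tcp_pos"];print(p,proj("side",p))
cv2.imwrite("pics/s2c.png",cv2.resize(im[250:420,230:430,::-1],None,fx=3,fy=3))
for n,P in dict(w36=(.493,.322),w72=(.610,.228)).items():print(n,proj("side",(*P,.046)))
E
```

```text
[0.49323832 0.32324334 0.06871817] [[332.44096489 339.65239166]]
w36 [[332.23132958 351.17425794]]
w72 [[274.96173088 303.04605342]]
```

View pics/s2c.png

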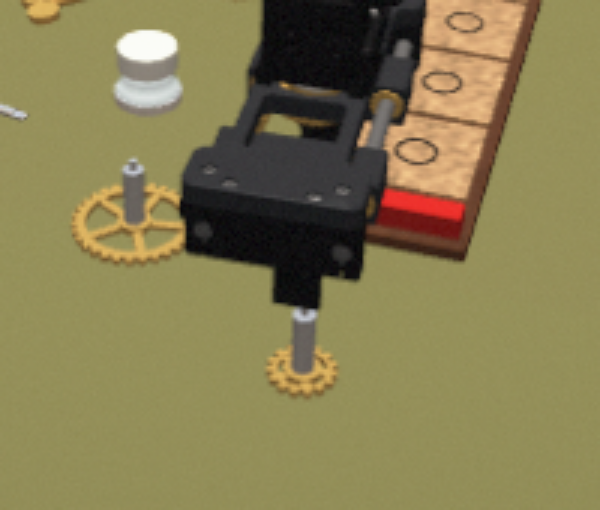

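The crop shows the open jaws straight above the 36 arbor (pin at full-image pixel 331,352; predicted 332,351). Descend and close.

{"method": "play_rows", "body": {"motion": [[40, [0, -1, 30], 0], [40, [0, 0, 20], 0], [40, [0, 0, 7], 0], [40, [0, 0, 0], 0], [0, [0, 0, 0], 0]]}}

```text
clock: 2.7
tcp_pos: [0.4935, 0.3223, 0.0118]
orientation: [0.0, 1.0, 0.001, 0.001]
ft_force: [-0.2, 0.1, -0.1]
gripper_width: 0.0356
```

{"method": "play_rows", "body": {"motion": [[0, [0, 0, 0], 0], [0, [0, 0, 0], 0], [0, [0, 0, 0], 0], [0, [0, 0, -20], 0], [0, [0, 0, -40], 0]]}}

```text
clock: 3.32
tcp_pos: [0.4915, 0.3208, 0.0705]
orientation: [0.0, 1.0, -0.001, -0.001]
ft_force: [-0.3, 0.2, -1.7]
gripper_width: 0.0116
```

{"method": "play_rows", "body": {"motion": [[0, [5, -35, -10], 0], [0, [5, -55, 0], 0], [0, [5, -55, 0], 0], [0, [5, -55, 0], 0], [0, [5, -55, 0], 0]]}}

```text
clock: 3.95
tcp_pos: [0.4679, 0.065, 0.082]
orientation: [0.0, 1.0, 0.0, 0.001]
ft_force: [1.3, 0.6, -1.1]
gripper_width: 0.011
```

{"method": "play_rows", "body": {"motion": [[0, [8, -55, 0], 0], [0, [8, -55, 0], 0], [0, [4, -43, 0], 0], [0, [0.5, -20, 0], 0], [0, [0, 0, 0], 0]]}}

```text
clock: 4.58
tcp_pos: [0.4474, -0.1078, 0.0817]
orientation: [0.002, 1.0, 0.0, 0.001]
ft_force: [0.2, 0.2, -0.4]
gripper_width: 0.0111
```

{"method": "play_rows", "body": {"motion": [[0, [0, 0, 0], 0], [0, [0, 0, 0], 0], [0, [0, 0, 0], 0], [0, [0, 0, 0], 0], [0, [0, 0, 0], 0]]}}

```text
clock: 5.2
tcp_pos: [0.4472, -0.1062, 0.0805]
orientation: [-0.0, 1.0, 0.0, -0.0]
ft_force: [-0.1, 0.2, -1.2]
gripper_width: 0.0113
```

{"method": "play_rows", "body": {"motion": [[0, [0, 0, 25], 0], [0, [0, 0, 20], 0], [0, [0, 0, 6], 0], [0, [0, 0, 4], 0], [0, [0, 0, 0], 0]]}}

```text
clock: 5.82
tcp_pos: [0.4475, -0.1064, 0.0259]
orientation: [0.0, 1.0, 0.0, 0.0]
ft_force: [1.2, -0.8, -0.0]
gripper_width: 0.0116
```

{"method": "play_rows", "body": {"motion": [[0, [0, 0, 0], 0], [30, [0, 0, 0], 0], [30, [0, 0, 0], 0], [30, [0, 0, 0], 0], [30, [0, 0, 0], 0]]}}

```text
clock: 6.45
tcp_pos: [0.4472, -0.1063, 0.0256]
orientation: [0.0, 1.0, 0.0, 0.0]
ft_force: [0.2, 0.0, -0.1]
gripper_width: 0.0294
```

{"method": "play_rows", "body": {"motion": [[30, [0, 0, -20], 0], [30, [0, 0, -40], 0], [40, [0, 0, -25], 0], [40, [-35, 10, 0], 0], [40, [-50, 15, 0], 0]]}}

```text
clock: 7.08
tcp_pos: [0.533, -0.0817, 0.1115]
orientation: [0.001, 1.0, 0.0, 0.001]
ft_force: [0.7, -0.5, 0.7]
gripper_width: 0.0393
```

{"method": "play_rows", "body": {"motion": [[40, [-45, 12, 0], 0], [40, [-35, 8, 20], 0], [40, [-10, 2, 20], 0], [40, [0, 0, 10], 0], [40, [0, 0, 0], 0]]}}

```text
clock: 7.7
tcp_pos: [0.6208, -0.0597, 0.0597]
orientation: [0.0, 1.0, -0.0, -0.001]
ft_force: [-1.1, -0.3, 1.0]
gripper_width: 0.0396
```

```bash
python3 - <<'E'
from h import *
im=save("side","s3.png");p=sensors.get_obs()["tcp_pos"];print(p)
cv2.imwrite("pics/s3c.png",cv2.resize(im[150:350,230:430,::-1],None,fx=3,fy=3))
print(proj("side",(.622,-.059,.046)),proj("side",(.448,-.106,.059)))
E
```

```text
[ 0.62148017 -0.05979946  0.06072252]
[[309.68252829 226.19216008]] [[393.6946313  221.07441612]]
```

View pics/s3c.png

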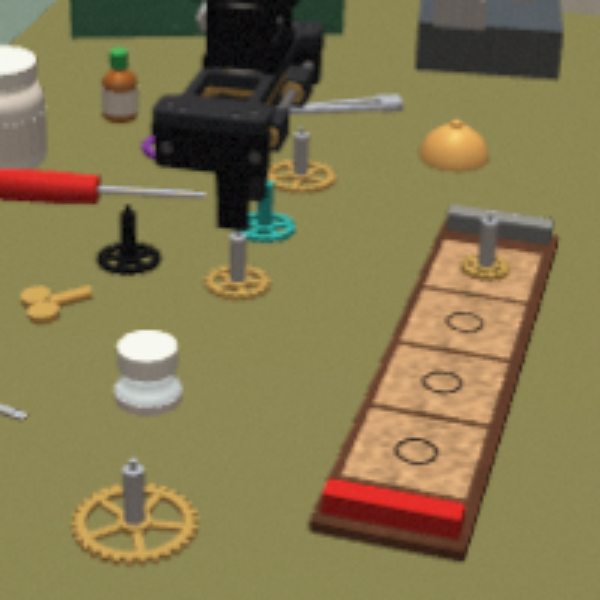

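The 36 stands upright and centred on the pad beside the grey block (pin at 393,222; predicted 394,221). The jaws are above the brass 48 (309,227; predicted 310,226), with turquoise behind it.

{"method": "play_rows", "body": {"motion": [[40, [0, 0, 25], 0], [40, [0, 0, 17], 0], [40, [0, 0, 6.5], 0], [40, [0, 0, 0], 0], [0, [0, 0, 0], 0]]}}

```text
clock: 8.38
tcp_pos: [0.6228, -0.0594, 0.0129]
orientation: [0.0, 1.0, 0.0, 0.001]
ft_force: [-0.3, -0.3, 0.5]
gripper_width: 0.0352
```

{"method": "play_rows", "body": {"motion": [[0, [0, 0, 0], 0], [0, [0, 0, 0], 0], [0, [0, 0, 0], 0], [0, [0, 0, -20], 0], [0, [0, 0, -50], 0]]}}

```text
clock: 9.0
tcp_pos: [0.6201, -0.0591, 0.0813]
orientation: [0.0, 1.0, -0.0, -0.003]
ft_force: [0.6, -0.6, -0.4]
gripper_width: 0.0112
```

{"method": "play_rows", "body": {"motion": [[0, [30, 6, -10], 0], [0, [50, 10, 0], 0], [0, [50, 10, 0], 0], [0, [30, 5, 0], 0], [0, [9, 2, 0], 0]]}}

```text
clock: 9.62
tcp_pos: [0.4522, -0.026, 0.0931]
orientation: [-0.0, 1.0, 0.001, 0.001]
ft_force: [0.3, 0.4, -0.8]
gripper_width: 0.011
```

{"method": "play_rows", "body": {"motion": [[0, [0, 0, 0], 0], [0, [0, 0, 0], 0], [0, [0, 0, 10], 0], [0, [0, 0, 0], 0], [0, [0, 0, 0], 0]]}}

```text
clock: 10.25
tcp_pos: [0.4531, -0.0265, 0.0816]
orientation: [0.0, 1.0, -0.0, -0.0]
ft_force: [0.5, 0.3, -0.3]
gripper_width: 0.0111
```

{"method": "play_rows", "body": {"motion": [[0, [0, 0, 25], 0], [0, [0, 0, 20], 0], [0, [0, 0, 6], 0], [0, [0, 0, 4], 0], [0, [0, 0, 0], 0]]}}

```text
clock: 10.88
tcp_pos: [0.4536, -0.0263, 0.0274]
orientation: [0.0, 1.0, 0.0, 0.0]
ft_force: [-0.1, 1.2, -1.6]
gripper_width: 0.0111
```

{"method": "play_rows", "body": {"motion": [[0, [0, 0, 0], 0], [30, [0, 0, 0], 0], [30, [0, 0, 0], 0], [30, [0, 0, 0], 0], [30, [0, 0, 0], 0]]}}

```text
clock: 11.5
tcp_pos: [0.4532, -0.0263, 0.0271]
orientation: [-0.0, 1.0, 0.0, 0.0]
ft_force: [-0.6, -0.5, 0.5]
gripper_width: 0.0292
```

{"method": "play_rows", "body": {"motion": [[30, [0, 0, -20], 0], [30, [0, 0, -40], 0], [40, [0, 0, -25], 0], [40, [-30, -35, 0], 0], [40, [-30, -45, 0], 0]]}}

```text
clock: 12.12
tcp_pos: [0.5146, -0.1057, 0.1129]
orientation: [-0.002, 1.0, 0.001, 0.001]
ft_force: [0.7, 0.1, 1.0]
gripper_width: 0.0396
```

{"method": "play_rows", "body": {"motion": [[40, [-35, -48, 0], 0], [40, [-35, -48, 10], 0], [40, [-25, -35, 20], 0], [40, [-7, -12, 20], 0], [40, [0, 0, 0], 0]]}}

```text
clock: 12.75
tcp_pos: [0.6136, -0.2501, 0.0597]
orientation: [0.001, 1.0, 0.0, -0.002]
ft_force: [-0.2, 0.1, -0.8]
gripper_width: 0.0395
```

```bash
python3 - <<'E'
from h import *
im=save("side","s4.png");p=sensors.get_obs()["tcp_pos"];print(p)
cv2.imwrite("pics/s4c.png",cv2.resize(im[150:350,230:430,::-1],None,fx=3,fy=3))
print(proj("side",(.615,-.249,.046)),proj("side",(.453,-.0265,.059)))
E
```

```text
[ 0.61434134 -0.24921084  0.06103223]
[[331.17493181 192.49714386]] [[387.24102202 237.78526063]]
```

View pics/s4c.png

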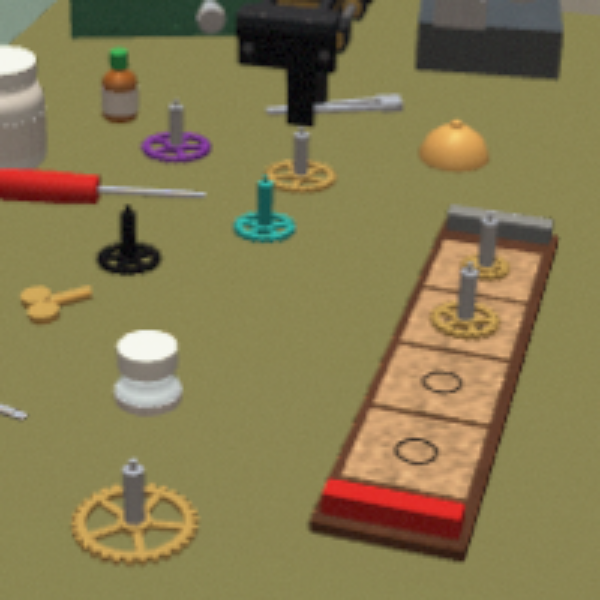

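The 48 is centred on its square (pin 386,239; predicted 387,238). The jaws are above the brass 60 (330,194).

{"method": "play_rows", "body": {"motion": [[40, [0, 0, 25], 0], [40, [0, 0, 18], 0], [40, [0, 0, 6.5], 0], [40, [0, 0, 0], 0], [0, [0, 0, 0], 0]]}}

```text
clock: 13.42
tcp_pos: [0.6158, -0.2495, 0.0135]
orientation: [-0.0, 1.0, -0.0, 0.001]
ft_force: [-0.6, -0.5, -0.3]
gripper_width: 0.0354
```

{"method": "play_rows", "body": {"motion": [[0, [0, 0, 0], 0], [0, [0, 0, 0], 0], [0, [0, 0, 0], 0], [0, [0, 0, -30], 0], [0, [0, 0, -60], 0]]}}

```text
clock: 14.05
tcp_pos: [0.6129, -0.248, 0.1003]
orientation: [-0.0, 1.0, 0.001, -0.003]
ft_force: [1.1, 0.5, -0.9]
gripper_width: 0.011
```

{"method": "play_rows", "body": {"motion": [[0, [15, 30, -10], 0], [0, [26, 50, 0], 0], [0, [26, 50, 0], 0], [0, [26, 50, 0], 0], [0, [26, 50, 0], 0]]}}

```text
clock: 14.68
tcp_pos: [0.495, -0.0177, 0.1125]
orientation: [-0.0, 1.0, 0.0, 0.0]
ft_force: [1.5, 0.9, -1.1]
gripper_width: 0.0109
```

{"method": "play_rows", "body": {"motion": [[0, [23, 45, 0], 0], [0, [13, 25, 0], 0], [0, [1.5, 2.5, 10], 0], [0, [0, 0, 20], 0], [0, [0, 0, 0], 0]]}}

```text
clock: 15.3
tcp_pos: [0.4575, 0.0516, 0.081]
orientation: [0.001, 1.0, -0.001, -0.002]
ft_force: [-0.4, 0.6, -0.7]
gripper_width: 0.0108
```

{"method": "play_rows", "body": {"motion": [[0, [0, 0, 0], 0], [0, [0, 0, 0], 0], [0, [0, 0, 0], 0], [0, [0, 0, 0], 0], [0, [0, 0, 0], 0]]}}

```text
clock: 15.92
tcp_pos: [0.4587, 0.0532, 0.0827]
orientation: [-0.0, 1.0, 0.0, 0.0]
ft_force: [0.5, -0.2, -1.7]
gripper_width: 0.011
```

{"method": "play_rows", "body": {"motion": [[0, [0, 0, 25], 0], [0, [0, 0, 20], 0], [0, [0, 0, 6], 0], [0, [0, 0, 4], 0], [0, [0, 0, 0], 0]]}}

```text
clock: 16.55
tcp_pos: [0.459, 0.0532, 0.0279]
orientation: [-0.0, 1.0, 0.0, 0.0]
ft_force: [0.6, -0.8, -0.3]
gripper_width: 0.011
```

{"method": "play_rows", "body": {"motion": [[0, [0, 0, 0], 0], [30, [0, 0, 0], 0], [30, [0, 0, 0], 0], [30, [0, 0, 0], 0], [30, [0, 0, 0], 0]]}}

```text
clock: 17.18
tcp_pos: [0.4587, 0.0532, 0.0276]
orientation: [0.0, 1.0, 0.0, 0.0]
ft_force: [0.3, -0.5, -0.1]
gripper_width: 0.0298
```

{"method": "play_rows", "body": {"motion": [[30, [0, 0, -20], 0], [30, [0, 0, -40], 0], [40, [0, 0, -25], 0], [40, [-30, 35, 0], 0], [40, [-35, 45, 0], 0]]}}

```text
clock: 17.8
tcp_pos: [0.5249, 0.1332, 0.1136]
orientation: [0.001, 1.0, 0.001, 0.001]
ft_force: [1.1, -0.4, 0.2]
gripper_width: 0.0397
```

{"method": "play_rows", "body": {"motion": [[40, [-38, 42, 0], 0], [40, [-35, 38, 15], 0], [40, [-13, 15, 20], 0], [40, [0, 0, 15], 0], [40, [0, 0, 0], 0]]}}

```text
clock: 18.42
tcp_pos: [0.608, 0.2264, 0.0608]
orientation: [0.0, 1.0, -0.001, -0.002]
ft_force: [0.6, -0.8, -0.7]
gripper_width: 0.0404
```

```bash
python3 - <<'E'
from h import *
im=save("side","s5.png");p=sensors.get_obs()["tcp_pos"];print(p)
cv2.imwrite("pics/s5c.png",cv2.resize(im[150:350,230:430,::-1],None,fx=3,fy=3))
print(proj("side",(.61,.228,.046)),proj("side",(.4587,.0535,.059)))
E
```

```text
[0.60887783 0.22648199 0.06219309]
[[274.96173088 303.04605342]] [[379.45678898 256.90995375]]
```

View pics/s5c.png

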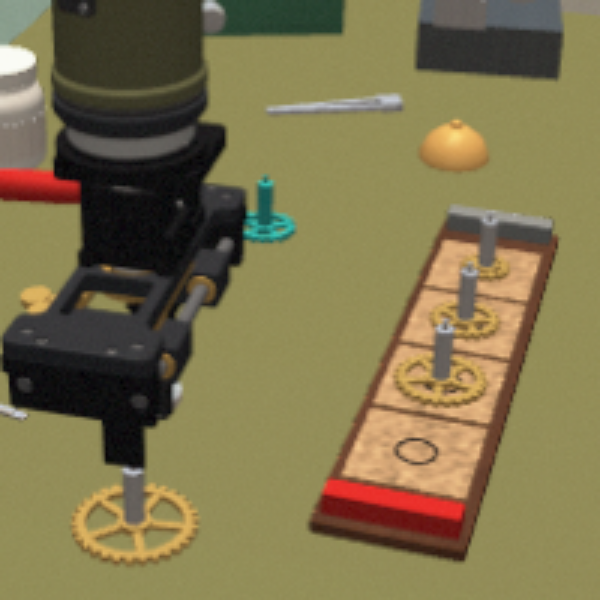

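The 60 is centred on its square (pin 378,258; predicted 379,257). The jaws are above the 72 (arbor at 274,305).

{"method": "play_rows", "body": {"motion": [[40, [0, 0, 25], 0], [40, [0, 0, 18], 0], [40, [0, 0, 6.5], 0], [40, [0, 0, 0], 0], [0, [0, 0, 0], 0]]}}

```text
clock: 19.1
tcp_pos: [0.6103, 0.2284, 0.014]
orientation: [0.0, 1.0, 0.0, 0.001]
ft_force: [-0.4, 0.4, 0.2]
gripper_width: 0.0357
```

{"method": "play_rows", "body": {"motion": [[0, [0, 0, 0], 0], [0, [0, 0, 0], 0], [0, [0, 0, 0], 0], [0, [0, 0, -30], 0], [0, [0, 0, -60], 0]]}}

```text
clock: 19.73
tcp_pos: [0.6071, 0.2274, 0.1008]
orientation: [-0.0, 1.0, -0.002, -0.003]
ft_force: [0.9, -0.2, -0.4]
gripper_width: 0.0111
```

{"method": "play_rows", "body": {"motion": [[0, [28, -18, 0], 0], [0, [45, -29, 0], 0], [0, [42, -28, 0], 0], [0, [26, -17, 0], 0], [0, [5, -3, 0], 0]]}}

```text
clock: 20.35
tcp_pos: [0.4622, 0.1322, 0.103]
orientation: [0.001, 1.0, 0.0, -0.0]
ft_force: [0.6, -0.6, -1.3]
gripper_width: 0.0113
```

{"method": "play_rows", "body": {"motion": [[0, [0, 0, 10], 0], [0, [0, 0, 10], 0], [0, [0, 0, 0], 0], [0, [0, 0, 0], 0], [0, [0, 0, 0], 0]]}}

```text
clock: 20.98
tcp_pos: [0.464, 0.1333, 0.0832]
orientation: [-0.0, 1.0, 0.0, 0.0]
ft_force: [0.4, -0.3, -1.1]
gripper_width: 0.0107
```

{"method": "play_rows", "body": {"motion": [[0, [0, 0, 25], 0], [0, [0, 0, 20], 0], [0, [0, 0, 6], 0], [0, [0, 0, 4], 0], [0, [0, 0, 0], 0]]}}

```text
clock: 21.6
tcp_pos: [0.4641, 0.1333, 0.0285]
orientation: [-0.0, 1.0, 0.0, 0.0]
ft_force: [-1.1, -0.0, -0.7]
gripper_width: 0.0111
```

{"method": "play_rows", "body": {"motion": [[0, [0, 0, 0], 0], [30, [0, 0, 0], 0], [30, [0, 0, 0], 0], [30, [0, 0, 0], 0], [30, [0, 0, 0], 0]]}}

```text
clock: 22.22
tcp_pos: [0.4637, 0.1332, 0.0281]
orientation: [0.0, 1.0, 0.0, 0.0]
ft_force: [-0.2, 0.3, 0.3]
gripper_width: 0.0293
```

{"method": "play_rows", "body": {"motion": [[30, [0, 0, -20], 0], [30, [0, 0, -40], 0], [30, [0, 0, -55], 0], [30, [0, 55, -20], 0], [30, [0, 55, 0], 0]]}}

```text
clock: 22.85
tcp_pos: [0.4653, 0.2449, 0.166]
orientation: [0.001, 1.0, 0.002, 0.002]
ft_force: [0.7, 0.5, 0.7]
gripper_width: 0.0298
```

{"method": "play_rows", "body": {"motion": [[30, [0, 55, 0], 0], [30, [0, 55, 0], 0], [30, [10, 50, 0], 0], [30, [0, 30, 0], 0], [30, [0, 0, 0], 0]]}}

```text
clock: 23.48
tcp_pos: [0.4519, 0.4361, 0.1623]
orientation: [-0.002, 1.0, 0.0, -0.001]
ft_force: [0.4, 0.0, 0.3]
gripper_width: 0.0298
```

```bash
python3 - <<'E'
from h import *
im=save("top","t6.png")
cv2.imwrite("pics/t6c.png",cv2.resize(im[260:360,170:440,::-1],None,fx=2.9,fy=2.9))
hsv=cv2.cvtColor(im,cv2.COLOR_RGB2HSV)
for P in((.4638,.133),(.4587,.0535),(.4534,-.0265),(.448,-.1063)):print(proj("top",[(*P,.013),(*P,.059)]).round(1).tolist())
E
```

```text
[[238.7, 307.7], [234.5, 306.1]]
[[283.5, 310.6], [281.8, 309.1]]
[[328.6, 313.5], [329.4, 312.3]]
[[373.5, 316.6], [377.0, 315.4]]
```

View pics/t6c.png

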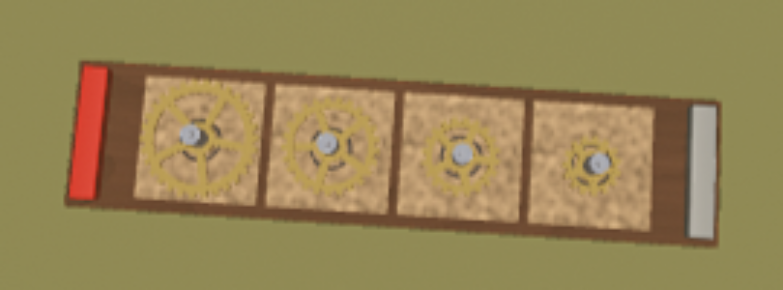

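From the red end the squares hold the 72, 60, 48 and 36, each concentric with its circle. The pins sit at about (236,306), (282,309), (329,313) and (377,316), as expected for upright arbors. The arm is clear.

```bash
python3 -c "
from plant import hand_in
print(hand_in())"
```

```text
the job is handed in; nothing more can be done
None
```

All four brass wheels are on the cork squares in order of size, and the job is handed in at about 24 s of the 99 s allowed. The red block is beside pad_a, so the 72 is on pad_a, the 60 on pad_b, the 48 on pad_c and the 36 on pad_d. I lifted each by its arbor, and the black, turquoise and purple look-alikes were left alone.

In the last top view each wheel sits concentric with its circle, and the pins are within about 1 px of where upright, centred arbors should appear. The jaws were open and the arm well clear, and the readings after each call stayed under 3 N. One camera reading during a stop showed about 7 N. No check failed. The only oddity was a passing overshoot of about 10 mm on the first fast stop; it settled before the descent.

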